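# Close the service cover of an eyeglass-frame warmer

### The job

Close up the aluminium service cover on the orange frame warmer: turn each of its two blue quarter-turn fasteners, the shorter way, until the white slot on top lines up with the pair of red marks beside it. Then press the springy cover down until it sits fully home against the housing and finish while still holding it pressed; leave the bottles and the spectacle case where they stand.

Things in the scene. Friction and masses are not known exactly. Their poses are not given: they have to be found in the camera images.
- warmer: Orange and grey eyeglass-frame warmer, fixed; origin at the centre of its underside, z up; 156 mm along its x, 300 mm along its y (black air nozzle adds 27 mm at +y), housing top 80 mm above the table. On it the aluminium cover, 124 mm (x) by 256 mm (y) by 6 mm, upper face 94 mm above the table when raised, 86 mm when home.
- cover (a joint): How far the cover is pressed straight down, m: 0 = raised by its springs, 0.008 = fully home. It stays level and springs back when released: about 3 N to start it, about 9 N to hold it home. Fasteners and press pad ride on it. While a fastener is misaligned by more than about 0.12 rad its cross pin stops the cover after about 1 mm.
- press_pad (a point): Centre of the upper face of the black rubber press pad in the middle of the cover: a disc 40 mm across, 3 mm high, midway between the fasteners; 97 mm above the table when raised.
- fastener_left (a joint): Angle of the left (+y end) fastener, rad: 0 = its slot lines up with the red marks (slot along the warmer's x axis); positive = turned counter-clockwise seen from above. Stops at -1.65 and 1.65. It turns stiffly (about 0.06 N m) and stays where it is left.
- fastener_right (a joint): Same for the right (-y end) fastener.
- left_grip (a point): Grip point of the left fastener, on its turning axis, 22 mm above the cover's upper face; 80 mm from the warmer's middle along its +y. An upright blue wing, 42 mm long (point's x), 14 mm thick (point's y), its top 30 mm above the cover, on a steel disc 40 mm wide, 4 mm high. White slot line along the wing's top; red marks on the cover either side of it, along the warmer's x.
- right_grip (a point): Same for the right fastener, 80 mm from the warmer's middle along its -y.
- water_bottle: Clear water bottle with a red cap, 62 mm across, 190 mm tall, standing loose beyond the warmer; origin at the centre of its foot.
- spray_bottle: Small green bottle with a black cap, 34 mm across, 100 mm tall, standing loose beyond the warmer's right (-y) end; origin at the centre of its foot.
- spectacle_case: Black spectacle case, 65 x 160 x 40 mm, lying loose beyond the warmer; origin at the centre of its underside, long side along its y.

How it is judged:
On the way:
1. both fasteners turned so that their slots line up with the red marks (value of joint fastener_left between -0.2 and 0.2 rad and value of joint fastener_right between -0.2 and 0.2 rad), for 0.2 s.
At the end, for the whole second after the job is handed in: Both slots line up with their marks within 0.2 rad and the robot itself, pushing with more than 4 N, holds the cover down at least 6.2 mm of its 8 mm travel, with no bottle or case touching the warmer (all of step 1 and value of joint cover above 0.0062 m and (contact force between warmer and the arm above 4 N or contact force between warmer and the fingers above 4 N) and contact force between warmer and water_bottle below 0.3 N and contact force between warmer and spray_bottle below 0.3 N and contact force between warmer and spectacle_case below 0.3 N); the arm keeps its last pose, push and grip.
It fails at once if a bottle or the spectacle case is moved more than 3 cm or tipped over (distance of any of water_bottle, spray_bottle, spectacle_case from where it was at the start of the episode above 0.03 m or angle between any of water_bottle, spray_bottle, spectacle_case's own z axis and vertical above 0.5 rad).
It also fails if it takes over 56 s, if anything falls off the work surface, if the arm or the gripper's body presses on something with over 40 N, if the wrist force passes 120 N, or if a joint passes its speed limit or range.

### The arm

A 6-joint arm with a two-finger parallel gripper is mounted at the origin on the work surface. World frame = base frame: x ahead of the robot, y to its left, z up, the work surface at z = 0. Lengths are in m, angles in rad, forces in N, time in s.
With the tool pointing down it reaches from about 0.375 to 0.9 m from the base axis. Payload 3.1 kg.
Tool frame: the origin (TCP) lies between the finger pads; the fingertips stand manip.finger_overhang ahead of it and the grasp point (between the pads) lies 5 mm behind it (manip.finger_overhang is the distance from the TCP to the fingertips, in m); z points along the fingers, y is the line along which they close (so a half turn about z gives the same grasp; the last joint's range is limited). The gripper opens to 85 mm and grips with 20 to 120 N. Pads are 22 mm wide; open, the fingers measure 114 mm over their backs; the gripper's body (76 mm by 85 mm) begins 54 mm behind the grasp point. The pads swing forward as they close: fully open they stand 13 mm farther back than shut.
Start: joints at [1.046, 0.527, 1.433, -0, 1.181, -0.178], TCP at [0.212, 0.588, 0.224] pointing down, gripper open.
Joint ranges: [-3.08, 3.08], [-0.75, 2.2], [0.22, 2.44], [-1.43, 4.57], [0, 2.65], [-2.85, 2.85]. Speed limits (rad/s): [2.79, 2.79, 3.14, 3.14, 3.14, 3.14].

### API

Orientations are given as a unit quaternion [x, y, z, w].
In Python, from station import manip gives the robot as it stands.
- The arm moves only by the tool drive_tool, never from a script. Its argument "plan" is a list of rows, each a list of 7 numbers: the shift along the tool's x, y, z in m, then the turn, a rotation vector about the tool's x, y, z in degrees, then the opening, from -1 (shut) to 1 (fully open). In form: [[x, y, z, wx, wy, wz, gripper], ...]. A call has 1 to 10 rows; each row shifts and turns the commanded pose from where the row before left it, along the tool's axes as they then stand; what a row does not reach is not made up. A row lasts 1/10 s, in which the tool goes at most 50 mm and 8.59 degrees, less where a joint would pass 70% of its speed; a pose out of reach is approached as far as the arm can. A call is refused whole if a number of a shift passes 0.05 or a number of a turn 8.59, either way. A call with a gripper value outside its range is refused whole. The fingers move at their own pace and stop on an object; "newtons" is the grip in N (left out, the last holds). Time passes only in rows, so rows that do not move let the fingers close. It gives the time, the measured TCP pose, the force, the opening and the grip force at its end, in the units of the state.
- manip.sense(): the state, without advancing time (a new reading comes with each control period).
- manip.snapshot(name): name is "side" or "top"; returns a dict with "image" (384x512x3 uint8, red, green, blue), "z_map" (384x512 float32, m along the optical axis (not along the pixel's ray), 0 where there is no reading), "fov_y" (degrees; the focal length in pixels is half the picture's height over the tangent of half this angle, whatever the lens; pixels are square), "cx", "cy" (the principal point, pixels), "extrinsics" (4x4, takes a point from camera to world coordinates). Camera axes: x right, y up, looking along -z (the intrinsics and any distortion apply to the point x, -y, -z); pixel columns grow to the right and rows downward; lengths in m; the calibration is good to about 2 mm. A picture is of the moment at which its call begins.
- manip.sign_off(): hands the job in; it is judged then, once.
The state is a dict: "t": time; "q": joint angles; "qd": joint speeds; "tau": joint torques, N m; "tcp_pos": TCP position; "tool_rot": TCP orientation; "force": force on the tool from outside, world axes, zero at the start; "ft_torque": the same for the moment, N m; "finger_gap": opening from 0.0 (shut) to 1.0 (fully open); "gripper_force": force on a finger pad.
Only numpy, scipy, OpenCV 4.12 (cv2) and the standard library are available. Lean on these libraries where they do the work, as an engineer would, in place of code of your own. Each camera call takes 0.05 s, during which the arm holds its last target. There are 200 camera calls.

## Working session

There is one attempt and no reset: what is moved stays moved. The work goes in short steps, Python scripts to look and compute and a tool call to move; the robot and the scene stay as the last step left them, time stands still between calls to the robot, and variables do not carry over. Pictures are saved under pics/ and viewed, at most 10 in all, crops included, and the job is handed in when it is done.

Besides the shell and the picture viewer there is one more tool, called after "Emit:" by a JSON object that holds its "fn" and its "kwargs", one argument or row to a line. drive_tool: Moves the arm, as the interface text tells. Its arguments: {"type":"object","properties":{"plan":{"type":"array"},"newtons":{"type":"number"}},"required":["plan"]}

```bash
mkdir -p pics; ls
cat > h.py <<'E'
import numpy as np, cv2
from station import manip
def rays(s,uv):
    uv=np.asarray(uv,float).reshape(-1,2); f=s["image"].shape[0]/2/np.tan(np.radians(s["fov_y"]/2))
    d=np.c_[(uv[:,0]-s["cx"])/f,-(uv[:,1]-s["cy"])/f,-np.ones(len(uv))]
    E=np.array(s["extrinsics"]); return E[:3,3],d@E[:3,:3].T
def onplane(s,uv,z):
    o,d=rays(s,uv); return o+d*((z-o[2])/d[:,2])[:,None]
def cloud(s):
    h,w=s["z_map"].shape; u,v=np.meshgrid(np.arange(w),np.arange(h))
    o,d=rays(s,np.c_[u.ravel(),v.ravel()]); return (o+d*s["z_map"].reshape(-1,1)).reshape(h,w,3)
E
python3 - <<'E'
from h import *
print(manip.finger_overhang, manip.sense())
for n in("top","side"):
    s=manip.snapshot(n); print(n,{k:v for k,v in s.items() if k not in("image","z_map")})
    cv2.imwrite(f"pics/{n}0.png",s["image"][:,:,::-1]); np.savez(f"{n}0.npz",**s)
E
```

```text
pics
0.014 {'t': 0.0, 'q': array([ 1.04555865e+00,  5.28454143e-01,  1.43387979e+00,  2.48354385e-05,
        1.18140331e+00, -1.78508231e-01]), 'qd': array([ 0.00035046,  0.00101098,  0.00267867, -0.00056775, -0.00139043,
        0.00045812]), 'tau': array([-1.29702290e-03, -4.42351270e+01, -1.78021359e+01, -3.04590694e-04,
        8.65512702e-03, -3.81462712e-06]), 'tcp_pos': array([0.21199404, 0.58718446, 0.22294818]), 'tool_rot': array([ 1.72502160e-01,  9.85008556e-01, -1.00263622e-03, -3.80352925e-04]), 'force': array([ 0.07421999, -0.45068824, -0.01466729]), 'ft_torque': array([0.00412078, 0.01994213, 0.04348369]), 'gripper_force': 0.0, 'finger_gap': 0.9985281739182884}
top {'fov_y': 57.89201695470258, 'cx': 257.9538337501733, 'cy': 194.27526203413288, 'extrinsics': array([[ 0.00686257,  0.99041746, -0.13793535,  0.52694088],
       [-0.99961991,  0.00311137, -0.0273926 , -0.01349983],
       [-0.02670094,  0.1380709 ,  0.99006236,  0.78663606],
       [ 0.        ,  0.        ,  0.        ,  1.        ]])}
side {'fov_y': 50.91119324883104, 'cx': 258.0391025340646, 'cy': 185.00814296268936, 'extrinsics': array([[-0.90817075,  0.30240454, -0.28944323,  0.36350839],
       [-0.41827645, -0.68275013,  0.59908018,  0.55081657],
       [-0.01645284,  0.66513439,  0.7465424 ,  0.76458805],
       [ 0.        ,  0.        ,  0.        ,  1.        ]])}
```

View pics/top0.png

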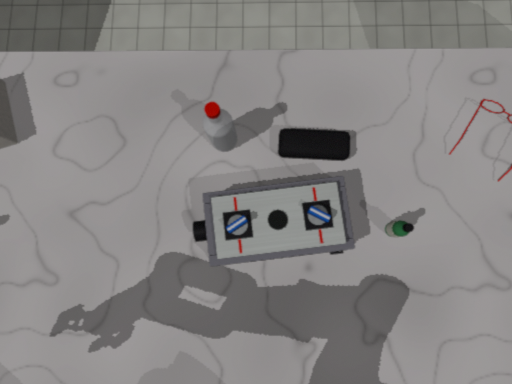

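View pics/side0.png

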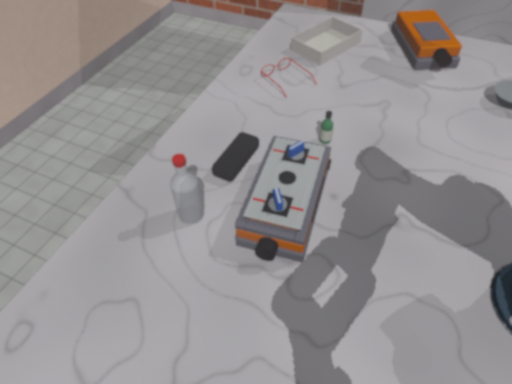

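The top view shows the warmer centred near (278,220), with the left fastener at (237,225) and the right at (318,215). Both slots are well off the red marks. The water bottle is at (220,130), the case at (314,144) and the spray bottle at (400,228).

Run:
```python
from h import *
s=dict(np.load("top0.npz")); im=s["image"]; P=cloud(s)
hsv=cv2.cvtColor(im,cv2.COLOR_RGB2HSV)
blue=((hsv[...,0]>100)&(hsv[...,0]<130)&(hsv[...,1]>110)).astype(np.uint8)
red=(((hsv[...,0]<8)|(hsv[...,0]>172))&(hsv[...,1]>120)).astype(np.uint8)
roi=np.zeros_like(red); roi[180:260,205:350]=1
for nm,m,z in(("blue",blue*roi,.124),("red",red*roi,.094)):
    n,l,st,c=cv2.connectedComponentsWithStats(m)
    for i in range(1,n):
        if st[i,4]<6: continue
        ys,xs=np.where(l==i); Q=onplane(s,np.c_[xs,ys],z)[:,:2]; mu=Q.mean(0); w,V=np.linalg.eigh(np.cov((Q-mu).T)); a=V[:,1]
        print(nm,c[i].round(1),st[i,4],mu.round(4),"depth z",np.median(P[ys,xs,2]).round(4),"ang",np.degrees(np.arctan2(a[1],a[0])).round(1),"sd",np.sqrt(w).round(4))
# pad & cover by depth
pad=((hsv[...,2]<60)).astype(np.uint8)*roi
n,l,st,c=cv2.connectedComponentsWithStats(pad)
for i in range(1,n):
    if st[i,4]>100: print("dark",c[i].round(1),st[i,4],st[i,:4],onplane(s,c[i],.097).round(4))
top=((P[...,2]>.085)&(P[...,2]<.1)).astype(np.uint8)*roi
n,l,st,c=cv2.connectedComponentsWithStats(top); i=1+st[1:,4].argmax()
ys,xs=np.where(l==i); Q=P[ys,xs,:2].astype(np.float32); print("cover",cv2.minAreaRect(Q),np.median(P[ys,xs,2]))
o=P[100:300,150:430]; print("bottle/case heights")
for nm,(u,v) in dict(cap=(213,110),case=(314,144),spray=(407,227)).items(): print(nm,P[v,u].round(3))
cr=cv2.resize(im[170:270,195:355],None,fx=5,fy=5,interpolation=cv2.INTER_CUBIC); cv2.imwrite("pics/crop0.png",cr[:,:,::-1])
```

```text
blue [318.5 213.7] 140 [ 0.5823 -0.1108] depth z 0.1234 ang 62.9 sd [0.0057 0.014 ]
blue [234.3 221.5] 43 [0.5667 0.0496] depth z 0.1243 ang 123.5 sd [0.0012 0.0135]
blue [237.6 226.1] 70 [0.558  0.0433] depth z 0.1234 ang 123.8 sd [0.0017 0.0135]
red [314.3 194.1] 31 [ 0.6242 -0.1074] depth z 0.0955 ang -173.5 sd [0.0014 0.0076]
red [235.  203.7] 30 [0.6042 0.0516] depth z 0.0957 ang -172.5 sd [0.0013 0.0077]
red [320.4 236.1] 33 [ 0.5406 -0.1181] depth z 0.0951 ang -172.1 sd [0.0014 0.0074]
red [239.8 245.8] 32 [0.5204 0.0409] depth z 0.0955 ang -171.4 sd [0.0014 0.0074]
dark [316.8 214.3] 373 [303 200  30  30] [[ 0.5833 -0.1114  0.097 ]]
dark [237.9 224. ] 366 [223 210  29  30] [[0.5633 0.0451 0.097 ]]
dark [277.4 219.2] 284 [268 210  19  19] [[ 0.5732 -0.0333  0.097 ]]
cover ((0.5725552439689636, -0.03216835856437683), (0.124165840446949, 0.2561866343021393), 7.313235282897949) 0.0947639014340298
bottle/case heights
cap [0.763 0.085 0.191]
case [ 0.743 -0.116  0.042]
spray [ 0.559 -0.286  0.1  ]
```

View pics/crop0.png

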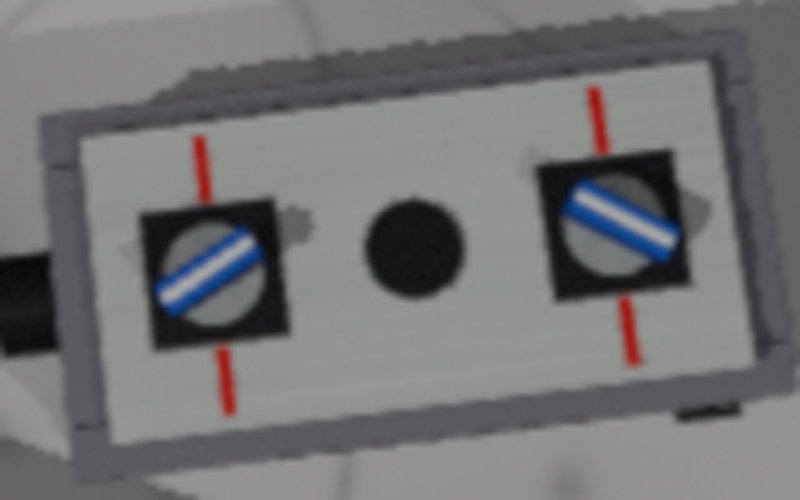

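Warmer yaw is about +7.3° with its centre at about (0.5725, -0.0325).

- **Left fastener:** about -63.6°, at (0.562, 0.0465). It needs counter-clockwise.
- **Right fastener:** about +55.6°, at (0.583, -0.112). It needs clockwise.

I'll go to the left fastener first, staying high.

Emit:
{"fn": "drive_tool", "kwargs": {
  "plan": [
    [-0.0366, -0.0278, 0, 0, 0, 0, 1],
    [-0.0366, -0.0278, 0, 0, 0, 0, 1],
    [-0.0366, -0.0278, 0, 0, 0, 0, 1],
    [-0.0366, -0.0278, 0, 0, 0, 0, 1],
    [-0.0366, -0.0278, 0, 0, 0, 0, 1],
    [-0.0366, -0.0278, 0, 0, 0, 0, 1],
    [-0.0366, -0.0278, 0, 0, 0, 0, 1],
    [-0.0366, -0.0278, 0, 0, 0, 0, 1],
    [-0.0366, -0.0278, 0, 0, 0, 0, 1],
    [-0.0366, -0.0278, 0, 0, 0, 0, 1]
  ],
  "newtons": 50
}}

```text
t: 1.1
tcp_pos: [0.4626, 0.2002, 0.2237]
tool_rot: [0.173, 0.985, -0.0, -0.0]
force: [0.1, 0.1, 0.7]
finger_gap: 1.0
gripper_force: 0.0
```

Emit:
{"fn": "drive_tool", "kwargs": {
  "plan": [
    [-0.0366, -0.0278, 0, 0, 0, 0, 1],
    [-0.0366, -0.0278, 0, 0, 0, 0, 1],
    [-0.0366, -0.0278, 0, 0, 0, 0, 1],
    [-0.0366, -0.0278, 0, 0, 0, 0, 1],
    [0, 0, 0, 0, 0, 8.5, 1],
    [0, 0, 0, 0, 0, 8.5, 1],
    [0, 0, 0, 0, 0, 8.5, 1],
    [0, 0, 0, 0, 0, 8.5, 1],
    [0, 0, 0, 0, 0, 2.4, 1],
    [0, 0, 0, 0, 0, 0, 1]
  ]
}}

```text
t: 2.1
tcp_pos: [0.5616, 0.0476, 0.2235]
tool_rot: [0.472, 0.882, -0.0, -0.001]
force: [-0.3, -1.2, 0.8]
finger_gap: 1.001
gripper_force: 0.0
```

```bash
cat > go.py <<'E'
import sys
from h import *
from scipy.spatial.transform import Rotation as R
# usage: go.py x y z yaw_of_tool_y(deg): shift in tool axes and turn about tool z still to go
s=manip.sense(); M=R.from_quat(s["tool_rot"]).as_matrix(); a=list(map(float,sys.argv[1:]))
yaw=np.degrees(np.arctan2(M[1,1],M[0,1])); print("tcp",s["tcp_pos"].round(4),"yaw",yaw.round(2),"tilt z",M[:,2].round(4),"t",round(s["t"],2))
print("shift tool",(M.T@(np.array(a[:3])-s["tcp_pos"])).round(4),"turn z",-((a[3]-yaw+180)%360-180))
print("F",s["force"].round(1),"q",s["q"].round(2),"gap",s["finger_gap"],s["gripper_force"])
E
python3 go.py .5623 .0465 .117 33.7
```

```text
tcp [0.5616 0.0476 0.2235] yaw 33.74 tilt z [-1.1e-03  1.0e-04 -1.0e+00] t 2.1
shift tool [-1.400e-03  1.000e-04  1.065e-01] turn z 0.03514474911324328
F [-0.3 -1.2  0.8] q [-0.11  0.45  1.59  0.    1.11 -0.7 ] gap 1.0010267524196754 0.0
```

Emit:
{"fn": "drive_tool", "kwargs": {
  "plan": [
    [-0.0014, 0, 0.035, 0, 0, 0, 1],
    [0, 0, 0.035, 0, 0, 0, 1],
    [0, 0, 0.02, 0, 0, 0, 1],
    [0, 0, 0.0155, 0, 0, 0, 1],
    [0, 0, 0, 0, 0, 0, 1]
  ]
}}

```text
t: 2.6
tcp_pos: [0.5608, 0.0466, 0.116]
tool_rot: [0.471, 0.882, -0.001, -0.003]
force: [0.2, 0.2, 0.9]
finger_gap: 1.002
gripper_force: 0.0
```

Emit:
{"fn": "drive_tool", "kwargs": {
  "plan": [
    [0, 0, 0, 0, 0, 0, -1],
    [0, 0, 0, 0, 0, 0, -1],
    [0, 0, 0, 0, 0, 0, -1],
    [0, 0, 0, 0, 0, 0, -1],
    [0, 0, 0, 0, 0, 0, -1],
    [0, 0, 0, 0, 0, 0, -1],
    [0, 0, 0, 0, 0, 0, -1],
    [0, 0, 0, 0, 0, 0, -1]
  ]
}}

```text
t: 3.4
tcp_pos: [0.5628, 0.0464, 0.1184]
tool_rot: [0.472, 0.882, 0.0, 0.0]
force: [0.1, -0.7, -0.3]
finger_gap: -0.002
gripper_force: 0.0
```

```bash
python3 go.py .5623 .0465 .117 97.3
```

```text
tcp [0.5628 0.0464 0.1184] yaw 33.73 tilt z [ 0.  0. -1.] t 3.4
shift tool [ 0.0003 -0.0004  0.0014] turn z -63.57135687254416
F [ 0.1 -0.7 -0.3] q [-0.12  0.59  1.68  0.    0.87 -0.7 ] gap -0.0018540786780227364 0.0
```

The fingers shut fully without catching the wing, so I'll look before moving.

Run:
```python
from h import *
a=manip.snapshot("side"); b=manip.snapshot("top"); np.savez("top1.npz",**b); np.savez("side1.npz",**a)
c1=cv2.resize(a["image"][110:270,200:380],None,fx=2.2,fy=2.2*1,interpolation=cv2.INTER_CUBIC)
c2=cv2.resize(b["image"][150:310,180:360],None,fx=2.2,fy=2.2,interpolation=cv2.INTER_CUBIC)
cv2.imwrite("pics/c1.png",np.hstack([c1,c2])[:,:,::-1])
```

```text
(no output)
```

View pics/c1.png

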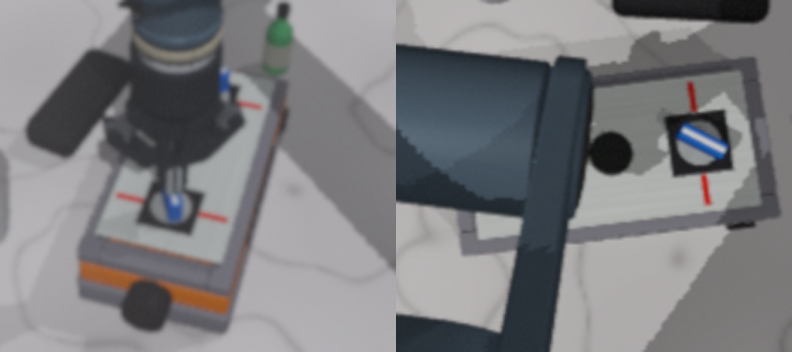

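The side view shows shut fingers at crop (175,185) and the blue wing at (175,208), below or in front of them. I'll use depth to tell which.

Run:
```python
from h import *
s=dict(np.load("side1.npz")); P=cloud(s); im=s["image"]
for v in range(180,212,2): print(v,[(tuple(im[v,u].tolist()),tuple((P[v,u]*1000).round().astype(int).tolist())) for u in (276,279,282)])
cr=cv2.resize(im[165:220,245:315],None,fx=9,fy=9,interpolation=cv2.INTER_CUBIC); cv2.imwrite("pics/c2.png",cr[:,:,::-1])
```

```text
180 [((50, 52, 55), (560, 64, 190)), ((47, 49, 52), (562, 44, 169)), ((50, 51, 54), (551, 55, 185))]
182 [((51, 53, 55), (561, 61, 181)), ((49, 50, 52), (562, 44, 163)), ((50, 51, 55), (551, 55, 180))]
184 [((54, 55, 58), (561, 61, 175)), ((54, 54, 58), (559, 49, 163)), ((54, 56, 59), (551, 53, 172))]
186 [((67, 69, 72), (560, 63, 171)), ((77, 78, 83), (558, 53, 162)), ((81, 84, 89), (551, 53, 165))]
188 [((96, 99, 102), (562, 57, 158)), ((89, 91, 95), (556, 58, 162)), ((100, 103, 107), (550, 55, 162))]
190 [((101, 104, 108), (561, 59, 155)), ((89, 91, 95), (556, 57, 155)), ((101, 103, 108), (550, 54, 155))]
192 [((104, 107, 111), (562, 58, 148)), ((90, 92, 96), (556, 57, 150)), ((100, 103, 107), (551, 53, 147))]
194 [((105, 108, 113), (561, 59, 142)), ((93, 96, 100), (556, 56, 142)), ((99, 103, 106), (550, 54, 143))]
196 [((107, 110, 117), (561, 59, 136)), ((94, 97, 103), (555, 57, 137)), ((94, 97, 102), (551, 52, 134))]
198 [((89, 100, 125), (561, 60, 131)), ((118, 126, 143), (555, 57, 131)), ((103, 112, 132), (559, 28, 97))]
200 [((63, 84, 136), (561, 58, 122)), ((153, 159, 176), (555, 57, 124)), ((104, 119, 156), (550, 54, 123))]
202 [((55, 79, 134), (560, 62, 121)), ((129, 143, 178), (553, 61, 124)), ((92, 113, 158), (548, 59, 124))]
204 [((57, 76, 122), (560, 61, 113)), ((60, 90, 150), (552, 65, 122)), ((85, 104, 146), (547, 61, 120))]
206 [((68, 82, 123), (559, 63, 110)), ((49, 79, 142), (552, 64, 114)), ((85, 101, 139), (546, 62, 115))]
208 [((77, 91, 126), (559, 62, 102)), ((50, 81, 141), (551, 65, 109)), ((90, 103, 137), (546, 62, 108))]
210 [((90, 98, 119), (558, 65, 99)), ((74, 89, 127), (552, 63, 100)), ((85, 92, 110), (546, 60, 99))]
```

View pics/c2.png

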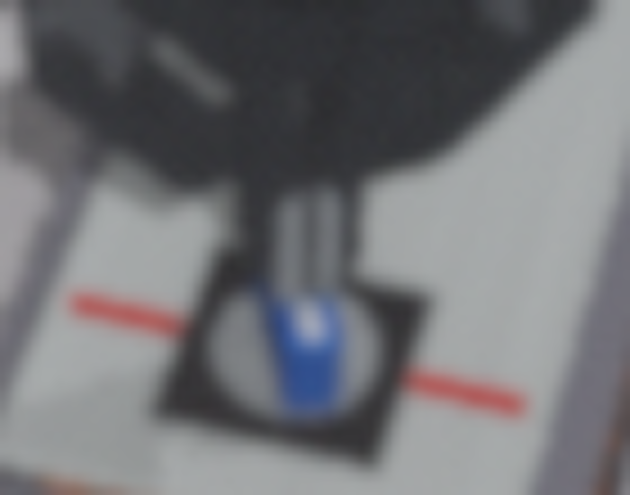

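Depth puts the shut fingertips at about z 0.131, with a see-through gap above the wing top at 0.124. So the tips really sit about 27 mm higher than the nominal overhang implies. I'll open, descend in small steps and watch the force.

Emit:
{"fn": "drive_tool", "kwargs": {
  "plan": [
    [0, 0, 0, 0, 0, 0, 1],
    [0, 0, 0, 0, 0, 0, 1],
    [0, 0, 0, 0, 0, 0, 1],
    [0, 0, 0, 0, 0, 0, 1],
    [0, 0, 0, 0, 0, 0, 1],
    [0, 0, 0, 0, 0, 0, 1],
    [0, 0, 0.004, 0, 0, 0, 1],
    [0, 0, 0.004, 0, 0, 0, 1],
    [0, 0, 0.004, 0, 0, 0, 1],
    [0, 0, 0, 0, 0, 0, 1]
  ]
}}

```text
t: 4.5
tcp_pos: [0.5621, 0.0465, 0.1055]
tool_rot: [0.472, 0.882, -0.0, -0.001]
force: [1.0, -0.2, 0.9]
finger_gap: 1.002
gripper_force: 0.0
```

Emit:
{"fn": "drive_tool", "kwargs": {
  "plan": [
    [0, 0, 0.003, 0, 0, 0, 1],
    [0, 0, 0.003, 0, 0, 0, 1],
    [0, 0, 0.003, 0, 0, 0, 1],
    [0, 0, 0, 0, 0, 0, 1]
  ]
}}

```text
t: 4.9
tcp_pos: [0.5624, 0.0465, 0.0969]
tool_rot: [0.472, 0.882, -0.0, -0.0]
force: [-1.1, 0.1, 0.2]
finger_gap: 0.998
gripper_force: 0.0
```

Run:
```python
from h import *
print(manip.sense()["force"],manip.sense()["tcp_pos"])
s=manip.snapshot("side"); P=cloud(s); np.savez("side2.npz",**s)
d=np.linalg.norm(P[...,:2]-[.5623,.0465],axis=2)
cr=cv2.resize(s["image"][145:225,225:325],None,fx=7,fy=7,interpolation=cv2.INTER_CUBIC); cv2.imwrite("pics/c3.png",cr[:,:,::-1])
```

```text
[-1.0983776   0.05193432  0.16473653] [0.56243134 0.04645555 0.09692571]
```

View pics/c3.png

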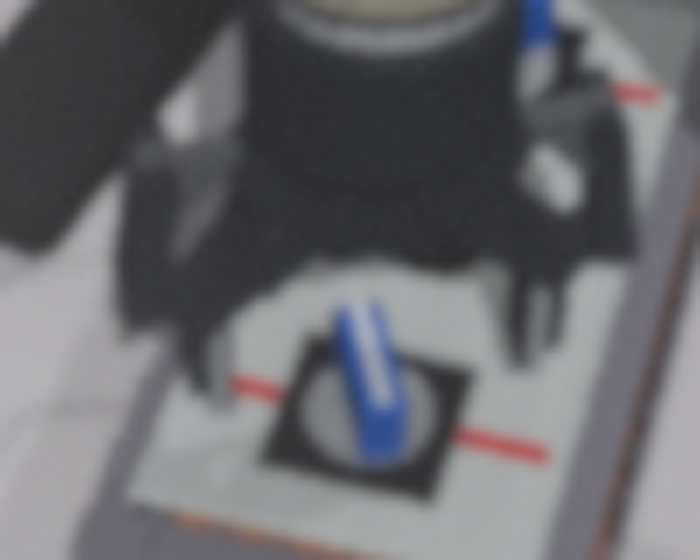

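The open fingers now straddle the wing without contact (tips at crop (215,400) and (520,365), wing at (372,385)). I'll drop 3 mm more and close.

Emit:
{"fn": "drive_tool", "kwargs": {
  "plan": [
    [0, 0, 0.003, 0, 0, 0, 1],
    [0, 0, 0, 0, 0, 0, -1],
    [0, 0, 0, 0, 0, 0, -1],
    [0, 0, 0, 0, 0, 0, -1],
    [0, 0, 0, 0, 0, 0, -1],
    [0, 0, 0, 0, 0, 0, -1],
    [0, 0, 0, 0, 0, 0, -1],
    [0, 0, 0, 0, 0, 0, -1],
    [0, 0, 0, 0, 0, 0, -1]
  ]
}}

```text
t: 5.85
tcp_pos: [0.5628, 0.0464, 0.0946]
tool_rot: [0.471, 0.882, -0.0, 0.0]
force: [-1.2, -0.1, 1.7]
finger_gap: 0.153
gripper_force: 53.0
```

Gripped: the gap matches about 13–14 mm. Now I'll turn it 63.6° counter-clockwise.

Emit:
{"fn": "drive_tool", "kwargs": {
  "plan": [
    [0, 0, 0, 0, 0, -7.0, -1],
    [0, 0, 0, 0, 0, -7.0, -1],
    [0, 0, 0, 0, 0, -7.0, -1],
    [0, 0, 0, 0, 0, -7.0, -1],
    [0, 0, 0, 0, 0, -7.0, -1],
    [0, 0, 0, 0, 0, -7.0, -1],
    [0, 0, 0, 0, 0, -7.0, -1],
    [0, 0, 0, 0, 0, -7.0, -1],
    [0, 0, 0, 0, 0, -7.6, -1],
    [0, 0, 0, 0, 0, 0, -1]
  ]
}}

```text
t: 6.85
tcp_pos: [0.5621, 0.0451, 0.0944]
tool_rot: [-0.065, 0.998, -0.001, -0.001]
force: [-1.7, -5.3, 1.7]
finger_gap: 0.151
gripper_force: 53.1
```

Emit:
{"fn": "drive_tool", "kwargs": {
  "plan": [
    [0, 0, 0, 0, 0, 0, -1],
    [0, 0, 0, 0, 0, 0, -1]
  ]
}}

```text
t: 7.05
tcp_pos: [0.5621, 0.0451, 0.0944]
tool_rot: [-0.064, 0.998, -0.001, -0.001]
force: [-1.9, -5.2, 1.5]
finger_gap: 0.151
gripper_force: 53.1
```

```bash
python3 go.py .5623 .0465 .09 97.3
```

```text
tcp [0.5621 0.0451 0.0944] yaw 97.39 tilt z [-0.0015 -0.0022 -1.    ] t 7.05
shift tool [-0.0003  0.0014  0.0044] turn z 0.08533479821602441
F [-1.9 -5.2  1.5] q [-0.12  0.63  1.7  -0.    0.82 -1.81] gap 0.15108589803818334 53.090715408325195
```

Emit:
{"fn": "drive_tool", "kwargs": {
  "plan": [
    [0, 0, 0, 0, 0, 0, 1],
    [0, 0, 0, 0, 0, 0, 1],
    [0, 0, 0, 0, 0, 0, 1],
    [0, 0, 0, 0, 0, 0, 1],
    [0, 0, 0, 0, 0, 0, 1],
    [0, 0, -0.02, 0, 0, 0, 1],
    [0, 0, -0.03, 0, 0, 0, 1],
    [0, 0, -0.03, 0, 0, 0, 1]
  ]
}}

```text
t: 7.85
tcp_pos: [0.5623, 0.0466, 0.1748]
tool_rot: [-0.064, 0.998, 0.0, -0.001]
force: [0.7, 0.1, 0.5]
finger_gap: 1.001
gripper_force: 0.0
```

Emit:
{"fn": "drive_tool", "kwargs": {
  "plan": [
    [0, -0.04, 0, 0, 0, 0, 1],
    [0, -0.04, 0, 0, 0, 0, 1],
    [0, -0.04, 0, 0, 0, 0, 1],
    [0, -0.04, 0, 0, 0, 0, 1],
    [0, 0, 0, 0, 0, 8.5, 1],
    [0, 0, 0, 0, 0, 8.5, 1],
    [0, 0, 0, 0, 0, 8.5, 1],
    [0, 0, 0, 0, 0, 8.5, 1],
    [0, 0, 0, 0, 0, 8.5, 1],
    [0, 0, 0, 0, 0, 8.5, 1]
  ]
}}

```text
t: 8.85
tcp_pos: [0.5831, -0.1121, 0.1743]
tool_rot: [0.375, 0.927, 0.0, -0.0]
force: [-0.2, 0.0, 0.2]
finger_gap: 0.999
gripper_force: 0.0
```

Emit:
{"fn": "drive_tool", "kwargs": {
  "plan": [
    [0, 0, 0, 0, 0, 8.5, 1],
    [0, 0, 0, 0, 0, 8.5, 1],
    [0, 0, 0, 0, 0, 8.5, 1],
    [0, 0, 0, 0, 0, 8.5, 1],
    [0, 0, 0, 0, 0, 8.5, 1],
    [0, 0, 0, 0, 0, 8.5, 1],
    [0, 0, 0, 0, 0, 8.5, 1],
    [0, 0, 0, 0, 0, 8.5, 1],
    [0, 0, 0, 0, 0, 5.4, 1],
    [0, 0, 0, 0, 0, 0, 1]
  ]
}}

```text
t: 9.85
tcp_pos: [0.5831, -0.1121, 0.1743]
tool_rot: [0.853, 0.522, -0.0, -0.0]
force: [-0.2, 0.3, -0.0]
finger_gap: 1.002
gripper_force: 0.0
```

```bash
python3 go.py .5827 -.1122 .094 -27.1
python3 - <<'E'
from h import *
for n in("top","side"):
    s=manip.snapshot(n); P=cloud(s); hsv=cv2.cvtColor(s["image"],cv2.COLOR_RGB2HSV)
    b=(hsv[...,0]>100)&(hsv[...,0]<130)&(hsv[...,1]>110)&(P[...,2]>.115)&(P[...,2]<.13)
    for c in((.5623,.0455),(.5827,-.1119)):
        m=b&(np.linalg.norm(P[...,:2]-c,axis=2)<.03); Q=P[m][:,:2]
        if len(Q)>20:
            w,V=np.linalg.eigh(np.cov(Q.T)); a=V[:,1]; print(n,len(Q),Q.mean(0).round(4),np.degrees(np.arctan(a[1]/a[0])).round(1))
E
```

```text
tcp [ 0.5831 -0.1121  0.1743] yaw -27.05 tilt z [-2.e-04  2.e-04 -1.e+00] t 9.85
shift tool [-0.0003 -0.0003  0.0803] turn z 0.04814554803343185
F [-0.2  0.3 -0. ] q [-0.38  0.55  1.56  0.    1.03  0.09] gap 1.0017913280842818 0.0
top 81 [0.5618 0.0461] 8.6
side 79 [0.561  0.0523] 8.3
side 60 [ 0.5807 -0.1045] 54.8
```

The left wing is now at about 8.5° against the warmer's 7.3°, so it is aligned. Now the right fastener.

Emit:
{"fn": "drive_tool", "kwargs": {
  "plan": [
    [0, 0, 0.03, 0, 0, 0, 1],
    [0, 0, 0.02, 0, 0, 0, 1],
    [0, 0, 0.015, 0, 0, 0, 1],
    [0, 0, 0.008, 0, 0, 0, 1],
    [0, 0, 0.0075, 0, 0, 0, 1],
    [0, 0, 0, 0, 0, 0, 1]
  ]
}}

```text
t: 10.55
tcp_pos: [0.5829, -0.1121, 0.0933]
tool_rot: [0.853, 0.522, -0.0, -0.001]
force: [-1.0, -0.9, -0.7]
finger_gap: 1.002
gripper_force: 0.0
```

Emit:
{"fn": "drive_tool", "kwargs": {
  "plan": [
    [0, 0, 0, 0, 0, 0, -1],
    [0, 0, 0, 0, 0, 0, -1],
    [0, 0, 0, 0, 0, 0, -1],
    [0, 0, 0, 0, 0, 0, -1],
    [0, 0, 0, 0, 0, 0, -1],
    [0, 0, 0, 0, 0, 0, -1],
    [0, 0, 0, 0, 0, 0, -1],
    [0, 0, 0, 0, 0, 0, -1]
  ]
}}

```text
t: 11.35
tcp_pos: [0.5842, -0.1128, 0.0944]
tool_rot: [0.853, 0.522, 0.001, 0.001]
force: [1.8, -0.7, 1.9]
finger_gap: 0.151
gripper_force: 53.0
```

```bash
python3 go.py .5827 -.1122 .094 -82.7
```

```text
tcp [ 0.5842 -0.1128  0.0944] yaw -27.08 tilt z [ 2.3e-03 -9.0e-04 -1.0e+00] t 11.35
shift tool [-0.0002 -0.0016  0.0004] turn z 55.62109417150134
F [ 1.8 -0.7  1.9] q [-0.38  0.66  1.62 -0.    0.86  0.09] gap 0.15124844972618087 53.04219603538513
```

Emit:
{"fn": "drive_tool", "kwargs": {
  "plan": [
    [0, 0, 0, 0, 0, 7.0, -1],
    [0, 0, 0, 0, 0, 7.0, -1],
    [0, 0, 0, 0, 0, 7.0, -1],
    [0, 0, 0, 0, 0, 7.0, -1],
    [0, 0, 0, 0, 0, 7.0, -1],
    [0, 0, 0, 0, 0, 7.0, -1],
    [0, 0, 0, 0, 0, 7.0, -1],
    [0, 0, 0, 0, 0, 6.6, -1],
    [0, 0, 0, 0, 0, 0, -1],
    [0, 0, 0, 0, 0, 0, -1]
  ]
}}

```text
t: 12.35
tcp_pos: [0.5847, -0.1133, 0.0944]
tool_rot: [0.998, 0.065, 0.002, 0.001]
force: [4.9, -4.1, 2.1]
finger_gap: 0.15
gripper_force: 53.0
```

Emit:
{"fn": "drive_tool", "kwargs": {
  "plan": [
    [0, 0, 0, 0, 0, 0, 1],
    [0, 0, 0, 0, 0, 0, 1],
    [0, 0, 0, 0, 0, 0, 1],
    [0, 0, 0, 0, 0, 0, 1],
    [0, 0, 0, 0, 0, 0, 1],
    [0, 0, -0.02, 0, 0, 0, 1],
    [0, 0, -0.03, 0, 0, 0, 1],
    [0, 0, -0.03, 0, 0, 0, 1],
    [0, 0, 0, 0, 0, 0, -1],
    [0, 0, 0, 0, 0, 0, -1]
  ]
}}

```text
t: 13.35
tcp_pos: [0.5832, -0.1122, 0.1745]
tool_rot: [0.998, 0.064, 0.0, 0.0]
force: [-0.2, -1.1, -0.3]
finger_gap: 0.693
gripper_force: 0.0
```

```bash
cat > chk.py <<'E'
from h import *
for n in("top","side"):
    s=manip.snapshot(n); np.savez(n+"3.npz",**s); P=cloud(s); hsv=cv2.cvtColor(s["image"],cv2.COLOR_RGB2HSV)
    b=(hsv[...,0]>100)&(hsv[...,0]<130)&(hsv[...,1]>110)&(P[...,2]>.105)&(P[...,2]<.13)
    for c in((.5623,.0455),(.5827,-.1119)):
        m=b&(np.linalg.norm(P[...,:2]-c,axis=2)<.03); Q=P[m][:,:2]
        if len(Q)>20:
            w,V=np.linalg.eigh(np.cov(Q.T)); a=V[:,1]; print(n,len(Q),Q.mean(0).round(4),np.degrees(np.arctan(a[1]/a[0])).round(1))
E
python3 chk.py; python3 go.py .5725 -.0327 .13 -82.7
```

```text
top 89 [0.5619 0.0456] 8.6
side 137 [0.5607 0.0523] 7.8
side 116 [ 0.5808 -0.1063] 8.8
tcp [ 0.5821 -0.1118  0.1728] yaw -82.67 tilt z [-0.0025  0.001  -1.    ] t 13.45
shift tool [ 0.0006 -0.0796  0.0429] turn z 0.033244395173881
F [ 0.4  0.5 -0.5] q [-0.38  0.55  1.56  0.    1.03  1.06] gap 0.5191169576633567 0.0
```

Both slots line up to within about 1.5°. Next I'll move over the pad with the fingers shut and approach slowly.

Emit:
{"fn": "drive_tool", "kwargs": {
  "plan": [
    [0.0, -0.04, 0, 0, 0, 0, -1],
    [0.0006, -0.04, 0, 0, 0, 0, -1],
    [0, 0, 0, 0, 0, 0, -1],
    [0, 0, 0, 0, 0, 0, -1],
    [0, 0, 0.03, 0, 0, 0, -1],
    [0, 0, 0.025, 0, 0, 0, -1],
    [0, 0, 0.015, 0, 0, 0, -1],
    [0, 0, 0, 0, 0, 0, -1],
    [0, 0, 0, 0, 0, 0, -1]
  ]
}}

```text
t: 14.35
tcp_pos: [0.5737, -0.0338, 0.1035]
tool_rot: [0.998, 0.063, -0.0, -0.0]
force: [0.8, -0.5, -0.8]
finger_gap: 0.001
gripper_force: 0.0
```

Emit:
{"fn": "drive_tool", "kwargs": {
  "plan": [
    [0, 0, 0.005, 0, 0, 0, -1],
    [0, 0, 0.005, 0, 0, 0, -1],
    [0, 0, 0.004, 0, 0, 0, -1],
    [0, 0, 0, 0, 0, 0, -1]
  ]
}}

```text
t: 14.75
tcp_pos: [0.5737, -0.0329, 0.0898]
tool_rot: [0.998, 0.064, 0.0, 0.0]
force: [-0.5, 0.3, 0.6]
finger_gap: 0.002
gripper_force: 0.0
```

Emit:
{"fn": "drive_tool", "kwargs": {
  "plan": [
    [0, 0, 0.003, 0, 0, 0, -1],
    [0, 0, 0.003, 0, 0, 0, -1],
    [0, 0, 0.002, 0, 0, 0, -1],
    [0, 0, 0, 0, 0, 0, -1]
  ]
}}

```text
t: 15.15
tcp_pos: [0.5738, -0.0329, 0.0827]
tool_rot: [0.998, 0.064, 0.0, 0.0]
force: [-1.6, -0.7, 7.9]
finger_gap: -0.001
gripper_force: 3.8
```

Emit:
{"fn": "drive_tool", "kwargs": {
  "plan": [
    [0, 0, 0.002, 0, 0, 0, -1],
    [0, 0, 0.002, 0, 0, 0, -1],
    [0, 0, 0, 0, 0, 0, -1]
  ]
}}

```text
t: 15.45
tcp_pos: [0.5738, -0.0329, 0.0815]
tool_rot: [0.998, 0.064, 0.001, 0.0]
force: [-5.3, 1.1, 25.0]
finger_gap: -0.002
gripper_force: 11.9
```

The force profile (7.9 N at 0.0827, 25 N at 0.0815) matches the spring bottoming out after 8 mm. I'll check the cover height and the alignment by camera.

```bash
sed -i 's/>.105)/>.095)/' chk.py; python3 chk.py
python3 - <<'E'
from h import *
a=dict(np.load("side0.npz")); 
b=dict(np.load("side3.npz")); Pa,Pb=cloud(a),cloud(b); hb=cv2.cvtColor(b["image"],cv2.COLOR_RGB2HSV)
th=np.radians(7.3); R=np.array([[np.cos(th),np.sin(th)],[-np.sin(th),np.cos(th)]])
for nm,P in(("before",Pa),("now",Pb)):
    L=(P[...,:2]-[.5725,-.0325])@R.T
    m=(abs(L[...,0])<.055)&(L[...,1]>.102)&(L[...,1]<.122)&(P[...,2]>.075)&(P[...,2]<.11); print(nm,m.sum(),np.median(P[m][:,2]).round(4))
print(manip.sense()["force"],manip.sense()["t"])
cv2.imwrite("pics/end.png",np.hstack([cv2.resize(x[110:270,200:380],None,fx=2.2,fy=2.2,interpolation=cv2.INTER_CUBIC) for x in (b["image"],np.load("top3.npz")["image"])])[:,:,::-1])
E
```

```text
side 147 [0.5603 0.0523] 8.6
side 51 [ 0.5681 -0.1079] 5.7
before 405 0.0937
now 396 0.0858
[-5.63518524  0.45411444 22.9318934 ] 15.55
```

View pics/end.png

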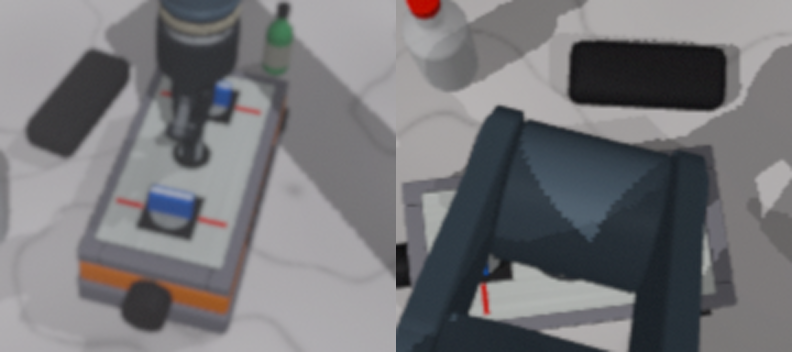

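The picture shows both slots along the red marks (crop (172,195) and (222,95)) and the fingertips on the pad at (190,155). The cover dropped from 93.7 to 85.8 mm, so it is home, and the arm is holding it with about 23 N. The bottles and case haven't moved.

```bash
python3 -c "
from station import manip
print(manip.sign_off())"
```

```text
the job is handed in; nothing more can be done
None
```

The job is handed in: both fasteners line up with their red marks to within about 1.5°, the arm is holding the cover fully home at about 23 N, and the bottles and case were left where they stood.

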